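# Turn a bracket over in a leaf drill jig and close the leaf on it

## Robot

A 7-joint arm with a two-finger parallel gripper is mounted at the origin on a cart in front of the work surface, level with it; the furniture and walls round the work are solid. World frame = base frame: x ahead of the robot, y to its left, z up, the work surface at z = 0. Lengths are in mm, angles in rad, forces in N, time in s.
With the tool pointing down it reaches from about 400 to 875 mm from the base axis. Payload 4.4 kg.
Tool frame: the origin (TCP) lies on the centre line of the jaws, within the pads' length; the fingertips stand bot.finger_overhang ahead of it and the grasp point (between the pads) lies 3 mm ahead of it (bot.finger_overhang is the distance from the TCP to the fingertips, in mm); z points along the fingers, y is the line along which they close (so a half turn about z gives the same grasp; the last joint's range is limited). The gripper opens to 85 mm and grips with 20 to 120 N. Pads are 22 mm wide; open, the fingers measure 114 mm over their backs; the gripper's body (76 mm by 85 mm) begins 54 mm behind the grasp point. The pads swing forward as they close: fully open they stand 13 mm farther back than shut.
Start: joints at [-1.231, 0.628, 0.038, 1.517, -0.027, 0.996, -0.02], TCP at [256.569, 597.235, 253.313] pointing down, gripper open.
Joint ranges: [-3.06, 3.06], [-0.37, 2.12], [-1.25, 1.32], [0.18, 2.47], [-1.1, 4.24], [0.23, 1.98], [-2.94, 2.94]. Speed limits (rad/s): [2.57, 2.57, 3.14, 3.14, 3.14, 3.14, 3.14].

## Interface

Orientations are given as a rotation vector (axis times angle).
In Python, from plant import bot, viewer gives the robot as it stands.
- The arm moves only by the shell command python3 -m creep 'ROWS' [FORCE]. ROWS is text: rows parted by semicolons, each of 5 numbers parted by spaces: the shift along the tool's x, y, z in cm, then the turn about the tool's z in rad, then the closure, from 0 (fully open) to 1 (shut). In form: x y z twist grip; .... A call has 1 to 10 rows; each row is the pose to reach, as a shift and turn from the pose commanded when the call began, along the tool's axes at that moment; what a row does not reach only later rows make up. A row lasts 1/8 s, in which the tool goes at most 62.5 mm and 10.7 degrees, less where a joint would pass 70% of its speed; a pose out of reach is approached as far as the arm can. A call with a gripper value outside its range is refused whole. The fingers move at their own pace and stop on an object; FORCE is the grip in N (left out, the last holds). Time passes only in rows, so rows that repeat a pose let the fingers close. It gives the time, the measured TCP pose, the force, the opening and the grip force at its end, in the units of the state.
- bot.get_state(): the state, without advancing time (a new reading comes with each control period).
- viewer.read_camera(name): name is "side" or "top" or "wrist"; returns a dict with "img" (420x560x3 uint8, red, green, blue), "range_z" (420x560 float32, mm along the optical axis (not along the pixel's ray), 0 where there is no reading), "camera_matrix" (3x3 intrinsics, pixels), "view" (4x4, takes a point from world to camera coordinates). Camera axes: x right, y up, looking along -z (the intrinsics and any distortion apply to the point x, -y, -z); pixel columns grow to the right and rows downward; lengths in mm; the calibration is good to about 2 mm. A picture is of the moment at which its call begins.
- bot.finish_job(): hands the job in; it is judged then, once.
The state is a dict: "clock": time; "joints": joint angles; "joint_velocities": joint speeds; "joint_torque": joint torques, N m; "ee_pos": TCP position; "tcp_rot": TCP orientation; "wrist_force": force on the tool from outside, world axes, zero at the start; "torque": the same for the moment, N m; "grip_width": finger opening in mm; "finger_force": force on a finger pad.
Only numpy, scipy, OpenCV 4.12 (cv2) and the standard library are available. Lean on these libraries where they do the work, as an engineer would, in place of code of your own. Each camera call takes 0.05 s, during which the arm holds its last target. There are 200 camera calls.

## Task

The bent bracket was put into the drill jig the wrong way up: with fingertip pushes, tip it over away from the locating block so that its long leg lies flat between the two rails and its short leg stands up, then push it along the rails until it is fully home against the block. After that swing the open hinged leaf over it until the leaf lies right down, and finish with it shut. Never lift the bracket off the jig, and leave the flange, the bush and the deburring tool beside the jig alone.

Things in the scene. Friction and masses are not known exactly. Their poses are not given: they have to be found in the camera images.
- jig: Leaf drill jig, fixed to the bench, turned up to 0.35 rad: aluminium plate 200 (x = -100 to 100) x 150 (y = -68 to 82) x 12 mm. Origin on the bench top, under the channel's middle; x along the rails towards the locating block, y towards the hinge side, z up. Two rails, 6 mm above the plate, run from x = -92 to 69 mm; the channel between them is 46 mm wide (y = -23 to 23), its floor is the plate's top.
- block_face (a point): Middle of the foot of the locating block's face, on the plate's top: jig x = 70 mm, 12 mm above the bench. The face looks along the jig's -x. The dark steel block is 62 mm wide, stands 30 mm above the plate and closes the channel's far end.
- bracket: Bent steel bracket, 3 mm thick, 40 mm wide, 0.14 kg, loose in the channel (3 mm play each side). Origin: middle of the long leg's outer face, 30 mm from the bend; own y along the long leg to the bend, own z from that face to the side of the short leg. At the start it stands on its short leg (own y down, own z to the block). Wanted: own z up, own y along the jig's +x.
- long_leg_end (a point): Free end of the bracket's long leg, mid width, on its outer face. The leg is 60 mm long from the outside of the bend. At the start it stands up, 60 mm above the plate, on the side away from the block. A light push (about 0.4 N) near it on the inner face, away from the block, tips the bracket over the bend; it falls by itself beyond a lean of 40 degrees. Wanted: flat on the plate, away from the block.
- short_leg_end (a point): Free end of the bracket's short leg, mid width, on its outer face; 48 mm long from the outside of the bend. At the start it lies on the plate pointing to the block, its end 8 to 38 mm from the block's face. Wanted: upright, outer face against the block. Push it home by its inner face, low down, a few mm above the flat long leg (a high push can tip it back); it slides with about 1 N.
- bracket_bend (a point): Middle of the bracket's outer bend edge, the edge over which it tips; it stays on the plate throughout, 12 mm above the bench. When home it touches the foot of the block's face.
- leaf (a joint): Leaf angle: 0 shut (level across the channel), 1.57 upright, 2.2 fully open, leaning outward; 1.9 to 2.18 at the start. The stiff hinge (0.055 N m) lets the 0.16 kg leaf stay where it is left down to about 1.0; below about 0.8 it drops shut by its own weight. About 1 N at the nose moves it.
- leaf_hinge (a point): Middle of the leaf's hinge axis, along the jig's x: jig x = 25, y = 60 mm, 23 mm above the bench; ears reach 28 mm either side along x. The leaf is a steel bar 34 mm wide (along x), 10 mm thick, 130 mm long from the axis. Shut, it covers jig x = 8 to 42, lower face 18 mm and upper face 28 mm above the bench, two drill bushes 4 mm proud above; 25 mm clear of a short leg that is home.
- leaf_nose (a point): Point on the leaf's centre line 117 mm from the hinge axis, mid thickness; the leaf is 22 mm wide here. At joint value q it lies at jig x = 25, y = 60 - 117 cos q mm, 23 + 117 sin q mm above the bench. A black thumb button, 16 mm across, stands 10 mm out of the leaf's upper face here (the outer face, away from the channel, when open).
- flange: Bystander: turned steel flange, 63 mm across, 18 mm high, lying on the bench beside the jig, on the side away from the hinge. Origin at the centre of its underside.
- bush: Bystander: plain steel bush standing on end, 22 mm across, 45 mm high, on the bench beside the jig, on the side away from the hinge. Origin at the centre of its underside.
- deburrer: Bystander: deburring tool with a blue handle, 155 mm long, 16 mm high, lying on the bench before the near end of the jig. Origin under its middle.
Not all that is in view belongs to the job. There is more than one size of the bracket; the job needs the middle-sized.

How it is judged:
By the outcome, as a careful person would: the job done as asked, in the order asked, and still so for the second after the job is handed in, with the robot touching nothing.
It also fails if it takes over 51 s, if anything falls off the work surface, if the arm or the gripper's body presses on something with over 40 N, if the wrist force passes 120 N, or if a joint passes its speed limit or range.

## Working session

There is one attempt and no reset: what is moved stays moved. The work goes in short steps, Python scripts to look and compute and a shell command to move; the robot and the scene stay as the last step left them, time stands still between calls to the robot, and variables do not carry over. Pictures are saved under pics/ and viewed, at most 10 in all, crops included, and the job is handed in when it is done.

```bash
ls; mkdir -p pics; python3 - <<'E'
from plant import bot, viewer
import cv2,numpy as np
s=bot.get_state();print({k:np.round(v,3).tolist() for k,v in s.items()},bot.finger_overhang)
for n in("top","side"):
    d=viewer.read_camera(n);np.savez(f"{n}0.npz",**d);cv2.imwrite(f"pics/{n}0.png",d["img"][:,:,::-1]);print(n,d["camera_matrix"].tolist(),np.round(d["view"],3).tolist(),[k for k in d])
E
```

```text
pics
{'clock': 0.0, 'joints': [-1.231, 0.629, 0.038, 1.518, -0.027, 0.996, -0.02], 'joint_velocities': [-0.0, -0.001, 0.001, 0.0, -0.001, 0.001, -0.0], 'joint_torque': [0.0, -56.341, 1.227, -19.344, 0.011, 0.011, -0.0], 'ee_pos': [256.307, 596.682, 252.368], 'tcp_rot': [-0.633, -3.077, 0.003], 'wrist_force': [0.181, 0.318, -0.388], 'torque': [0.01, -0.026, -0.012], 'finger_force': 0.0, 'grip_width': 85.398} 22.0
top [[422.63303287157584, 0.0, 272.3548918230465], [0.0, 422.63303287157584, 212.90471886164082], [0.0, 0.0, 1.0]] [[0.013, -1.0, 0.004, -23.086], [0.991, 0.014, 0.132, -557.682], [-0.132, 0.002, 0.991, -861.055], [0.0, 0.0, 0.0, 1.0]] ['img', 'range_z', 'camera_matrix', 'view']
side [[465.0413711231828, 0.0, 277.32828727784204], [0.0, 465.0413711231828, 205.39044649778197], [0.0, 0.0, 1.0]] [[1.0, -0.008, 0.004, -588.043], [-0.0, 0.456, 0.89, -56.785], [-0.008, -0.89, 0.456, -888.679], [0.0, 0.0, 0.0, 1.0]] ['img', 'range_z', 'camera_matrix', 'view']
```

View pics/top0.png

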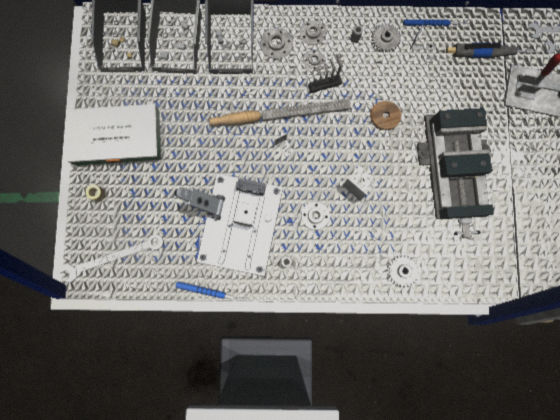

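View pics/side0.png

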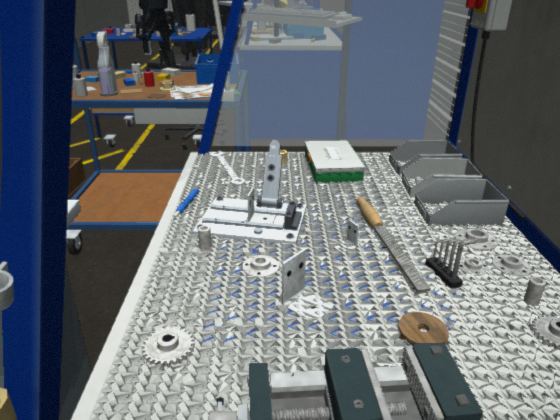

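The top view shows the jig at about (240,225), with the block at (250,186), the leaf at (200,202) and the deburrer at (203,290). The flange is at (316,215) and the bush at (287,262). There are three brackets: one in the jig channel at about (245,213), a large one at (353,186) and a small one at (280,140). The one standing in the channel fits the description, and I'll confirm it in an enlarged crop.

```bash
cat > h.py <<'E'
import numpy as np,cv2
def w2p(d,P):
    P=np.atleast_2d(P);c=(d["view"]@np.c_[P,np.ones(len(P))].T).T[:,:3]*[1,-1,-1]
    q=(d["camera_matrix"]@c.T).T;return q[:,:2]/q[:,2:]
def ray(d,uv):
    uv=np.atleast_2d(uv);r=np.linalg.solve(d["camera_matrix"],np.c_[uv,np.ones(len(uv))].T).T*[1,-1,-1]
    R=d["view"][:3,:3];return -R.T@d["view"][:3,3],r@R
def onz(d,uv,z):
    o,r=ray(d,uv);return o+r*((z-o[2])/r[:,2:])
def cloud(d):
    h,w=d["range_z"].shape;v,u=np.mgrid[:h,:w];o,r=ray(d,np.c_[u.ravel(),v.ravel()])
    return (o+r*d["range_z"].reshape(-1,1)).reshape(h,w,3)
E
python3 - <<'E'
from h import *
t=dict(np.load("top0.npz"));s=dict(np.load("side0.npz"))
a=cv2.resize(t["img"][165:285,165:345],None,fx=4.4,fy=4.4,interpolation=cv2.INTER_CUBIC)
b=cv2.resize(s["img"][130:255,185:320],None,fx=4.4,fy=4.4,interpolation=cv2.INTER_CUBIC)
cv2.imwrite("pics/a.png",a[:,:,::-1]);cv2.imwrite("pics/b.png",b[:,:,::-1])
C=cloud(t)
for n,u,v in [("plate",225,265),("leaf",200,203),("nose",183,194),("floor",237,235),("block",250,186),("brk",245,205),("brk2",245,212),("brk3",243,222),("flange",325,215),("bush",287,262),("deb",203,290)]:
    print(n,np.round(C[v,u]))
# plate: points with height 10..14 region
m=(abs(C[...,2]-12)<3.5);m[:150]=0;m[:,:150]=0;m[300:]=0;m[:,300:]=0
P=C[m][:,:2].astype(np.float32);print(len(P),cv2.minAreaRect(P))
E
```

```text
plate [447.  85.  13.]
leaf [570. 131.  81.]
nose [580. 156. 130.]
floor [512.  60.  14.]
block [615.  33.  41.]
brk [577.  44.  15.]
brk2 [562.  44.  16.]
brk3 [534.  44.  72.]
flange [ 559. -131.    8.]
bush [455. -49.  -2.]
deb [394. 130.  13.]
5069 ((539.5936889648438, 90.3219223022461), (324.72076416015625, 330.2030029296875), 0.619225800037384)
```

View pics/a.png

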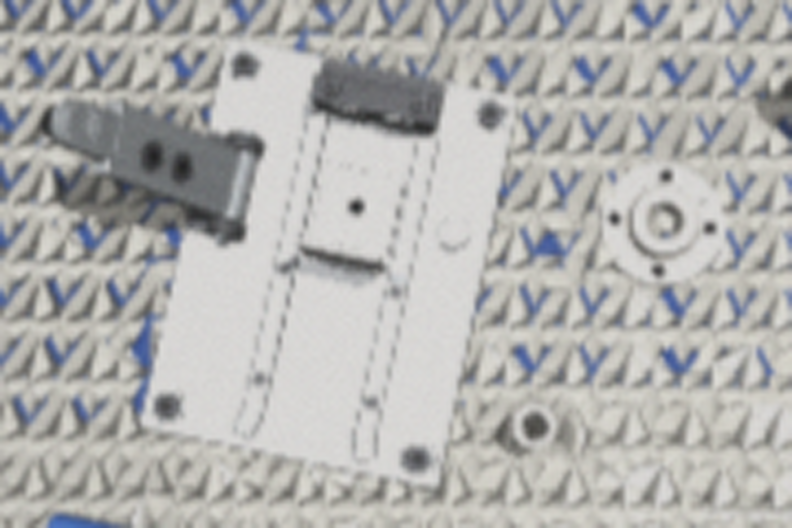

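View pics/b.png

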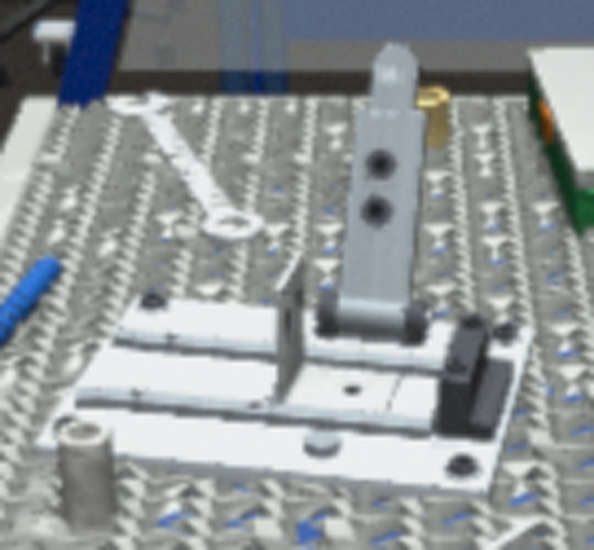

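The crops show the bracket's long leg standing in the channel, its top edge at crop (343,258), with the short leg's hole at (357,206). The block is at (378,105) and the leaf is open to the left. The plate corners are clear in both views, so I'll fit the jig pose from them.

```bash
python3 - <<'E'
from h import *
t=dict(np.load("top0.npz"));s=dict(np.load("side0.npz"))
J=np.array([[100,82],[100,-68],[-100,-68],[-100,82]],float)
T=np.array([[232,40],[518,93],[440,487],[143,425]])/4.4+[164.6,164.6]
S=np.array([[535,330],[490,492],[38,443],[138,297]])/4.4+[184.6,129.6]
def fit(W):
    a=J-J.mean(0);b=W-W.mean(0);th=np.arctan2((a[:,0]*b[:,1]-a[:,1]*b[:,0]).sum(),(a*b).sum())
    R=np.array([[np.cos(th),-np.sin(th)],[np.sin(th),np.cos(th)]]);o=W.mean(0)-R@J.mean(0)
    print(th,o,np.round(W-(J@R.T+o),1).tolist());return th,R,o
A=onz(t,T,12)[:,:2];B=onz(s,S,12)[:,:2];fit(A);fit(B);th,R,o=fit((A+B)/2)
np.savez("jig.npz",th=th,R=R,o=o)
tj=lambda P:np.c_[(P[:,:2]-o)@R,P[:,2]]
c=lambda L:np.array(L)/4.4+[164.6,164.6]
cs=lambda L:np.array(L)/4.4+[184.6,129.6]
print("long top edge z72",tj(onz(t,c([[302,250],[384,268]]),72)).round(1))
print("side long top",tj(onz(s,cs([[278,290],[301,256]]),72)).round(1),"foot",tj(onz(s,cs([[283,403]]),12)).round(1))
print("block foot",tj(onz(t,c([[318,108],[435,132]]),12)).round(1))
C=cloud(t);Pj=C.reshape(-1,3);Pj=np.c_[(Pj[:,:2]-o)@R,Pj[:,2]]
def sel(x0,x1,y0,y1,z0,z1):
    q=Pj[(Pj[:,0]>x0)&(Pj[:,0]<x1)&(Pj[:,1]>y0)&(Pj[:,1]<y1)&(Pj[:,2]>z0)&(Pj[:,2]<z1)];return q
q=sel(-60,60,-25,25,30,85);print("long",len(q),np.median(q,0),q.min(0),q.max(0))
q=sel(5,45,60,200,40,200);y,z=q[:,1]-60,q[:,2]-23
print("leaf",len(q),np.median(q,0),q.max(0),np.polyfit(z,y,1)); 
m=np.percentile(q[:,2],98);print("tip",np.median(q[q[:,2]>m],0), "angle", np.median(np.arctan2(z,-y)[z>60]))
Cs=cloud(s).reshape(-1,3);Pj=np.c_[(Cs[:,:2]-o)@R,Cs[:,2]]
q=sel(5,45,50,200,50,200);y,z=q[:,1]-60,q[:,2]-23;print("leaf side",len(q),q.max(0),np.polyfit(z,y,1))
q=sel(-60,60,-25,25,30,85);print("long side",len(q),np.median(q,0),q.min(0),q.max(0))
E
```

```text
-0.18516600007402403 [536.07578401  46.75553993] [[-2.5, -1.7], [0.1, 1.8], [1.0, 0.9], [1.4, -0.9]]
-0.19226039936257724 [537.42719683  43.03279749] [[-1.5, 0.4], [-0.8, -0.5], [1.8, 1.9], [0.5, -1.9]]
-0.18871898237212878 [536.7514424   44.89413305] [[-2.0, -0.7], [-0.4, 0.6], [1.4, 1.4], [1.0, -1.4]]
long top edge z72 [[ -5.6  18.3  72. ]
 [ -6.1 -20.6  72. ]]
side long top [[ -1.1 -20.3  72. ]
 [  0.8  15.4  72. ]] foot [[ -2.2 -12.7  12. ]]
block foot [[ 71.4  32.2  12. ]
 [ 71.2 -27.5  12. ]]
long 63 [-2.39771192  2.71820623 64.26585986] [ -3.25483406 -16.97767481  32.44660826] [ 0.43491116 22.36283344 73.31359775]
leaf 628 [23.58942713 97.45095018 92.33243854] [ 41.73924641 135.17317936 138.06361659] [ 0.60561959 -3.75174415]
tip [ 23.09328185 123.38508554 135.78074612] angle 2.0723503980248337
leaf side 687 [ 41.94240277 123.54124619 137.21987789] [ 0.56047676 -3.75244729]
long side 131 [ 3.85611709e-02 -2.45649190e+00  5.37662424e+01] [ -2.79869879 -20.79641703  30.53516692] [ 1.60658026 20.92463311 72.02204009]
```

The jig pose is consistent across both views: θ≈-0.189, origin about (536.8,44.9). The bracket's bend is at jig x≈-4, and the leaf is at about 2.1 rad. Next I'll work out the approach.

```bash
cat >> h.py <<'E'
from scipy.spatial.transform import Rotation as Ro
j=np.load("jig.npz");o=j["o"];R=j["R"];th=float(j["th"])
def where(s):
    p=np.array(s["ee_pos"]);return np.r_[(p[:2]-o)@R,p[2]-22]   # fingertip in jig coordinates
def togo(s,J):
    """tool-axis shift (cm) bringing the fingertip to jig J"""
    d=np.array(J,float)-where(s);w=np.r_[R@d[:2],d[2]]
    return Ro.from_rotvec(s["tcp_rot"]).inv().apply(w)/10
def twist(s):
    M=Ro.from_rotvec(s["tcp_rot"]).as_matrix();y=M[:2,1];a=np.arctan2(y[1],y[0]);return -(th+np.pi/2-a),M[2]
E
python3 - <<'E'
from h import *
from plant import bot
s=bot.get_state();print(where(s),twist(s));print(togo(s,[32,0,110]),togo(s,[32,0,230]))
E
```

```text
[-378.93821539  489.44675192  230.50861078] (np.float64(-0.2171209744030851), array([ 1.60017721e-05, -1.69980145e-03, -9.99998555e-01]))
[-50.67281939 -38.92260314  12.11622843] [-50.67262736 -38.94300076   0.11624576]
```

```bash
python3 -m creep '-5 -4 0 -0.02 0.5; -10 -8 0 -0.05 1; -15.5 -12 0 -0.08 1; -20.5 -16 0 -0.11 1; -25.5 -20 0 -0.14 1; -30.5 -24 0 -0.17 1; -35.5 -28 0 -0.19 1; -40.5 -31.5 0 -0.217 1; -45.6 -35.2 0 -0.217 1; -50.7 -38.9 0 -0.217 1' 40 && python3 -m creep '0 0 0 0 1; 0 0 0 0 1' && python3 - <<'E'
from h import *
from plant import bot
s=bot.get_state();print(s["clock"],where(s),twist(s),s["grip_width"]);print(togo(s,[32,0,110]))
E
```

```text
clock: 1.35
ee_pos: [562.2, 50.1, 253.1]
tcp_rot: [-0.296, -3.127, -0.0]
wrist_force: [1.6, 0.6, 0.5]
grip_width: -0.3
finger_force: 0.0
clock: 1.6
ee_pos: [561.0, 52.2, 252.8]
tcp_rot: [-0.297, -3.126, -0.001]
wrist_force: [-0.5, 0.5, 0.4]
grip_width: 0.3
finger_force: 0.0
1.6 [ 22.45225069  11.68984191 230.79546163] (np.float64(-0.0005724866797760519), array([ 1.55893710e-03,  3.52086734e-04, -9.99998723e-01])) 0.2517334175528879
[-0.97427345 -1.17269038 12.07762987]
```

```bash
python3 -m creep '-1 -1.2 4 0 1; -1 -1.2 8 0 1; -1 -1.2 12 0 1; -1 -1.2 12 0 1; -1 -1.2 12 0 1' && python3 - <<'E'
from h import *
from plant import bot,viewer
s=bot.get_state();print(s["clock"],where(s))
d=viewer.read_camera("side");e=viewer.read_camera("wrist")
a=cv2.resize(d["img"][100:260,180:330],None,fx=3.7,fy=3.7,interpolation=cv2.INTER_CUBIC)
b=cv2.resize(e["img"],None,fx=.7,fy=.7)[:,:]
c=np.zeros((592,555,3),np.uint8);c[:]=a
cv2.imwrite("pics/c.png",np.hstack([c,np.zeros((592,240,3),np.uint8)])[:,:,::-1]);np.savez("side1.npz",**d)
C=cloud(d).reshape(-1,3);P=np.c_[(C[:,:2]-o)@R,C[:,2]]
q=P[(abs(P[:,0]-32)<40)&(abs(P[:,1])<40)&(P[:,2]>80)&(P[:,2]<150)]
print(len(q),q.min(0),q.max(0))
for z in range(85,150,8):
    k=q[(q[:,2]>=z)&(q[:,2]<z+8)]
    if len(k):print(z,len(k),k.min(0).round(1),k.max(0).round(1))
E
```

```text
clock: 2.22
ee_pos: [569.7, 39.5, 134.5]
tcp_rot: [0.293, 3.126, 0.001]
wrist_force: [0.3, -0.7, 0.3]
grip_width: 0.1
finger_force: 0.0
2.225 [ 33.32522567   0.91973411 112.50083902]
224 [ 23.57286384 -16.87569238 111.85105185] [ 45.24873334   8.91679061 149.79457463]
109 25 [ 24.2 -10.  111.9] [ 44.4   6.6 116.9]
117 44 [ 23.6 -15.3 117.6] [ 44.9   8.9 125. ]
125 49 [ 24.  -16.9 125.3] [ 44.9   6.8 132.9]
133 52 [ 23.8 -16.5 133. ] [ 45.2   5.4 141. ]
141 52 [ 24.3 -16.  141. ] [ 45.    7.4 149. ]
149 2 [ 24.7 -14.2 149.1] [ 28.   -7.8 149.8]
```

View pics/c.png

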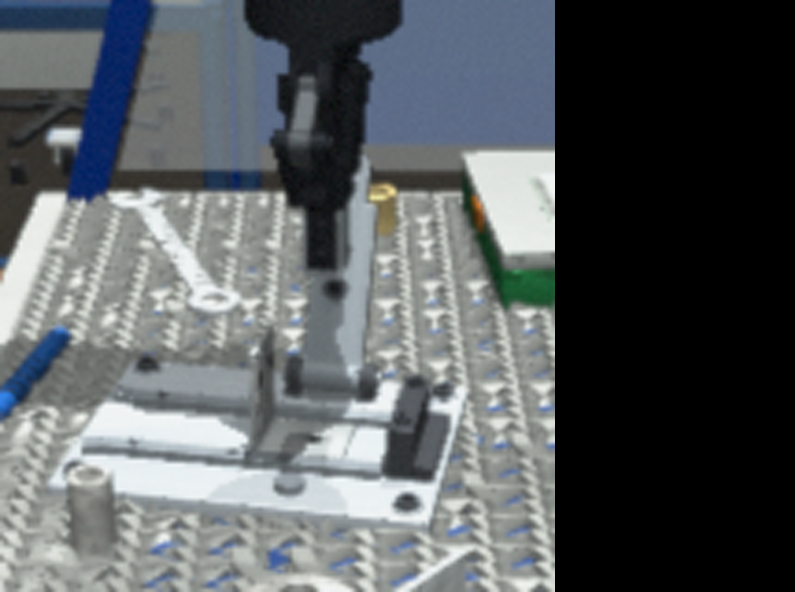

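Tip height and width match the expected values: tip z≈112, jig x 23 to 45. The bracket and block are clear. Next I'll descend and tip the bracket along an arc.

```bash
python3 -m creep '0 -0.1 2.5 0 1; 0 -0.1 5 0 1; 0 -0.1 5 0 1; 0.8 -0.1 5 0 1; 1.6 -0.1 5 0 1; 2.2 -0.1 5 0 1; 2.7 -0.1 5 0 1; 3.2 -0.1 5.1 0 1; 3.6 -0.1 5.2 0 1;4.0 -0.1 5.3 0 1' && python3 -m creep '0.5 0 0.2 0 1; 1 0 0.5 0 1; 1.5 0 0.9 0 1; 1.9 0 1.3 0 1; 2.3 0 1.8 0 1; 2.7 0 2 0 1; 2.9 0 2 0 1;2.9 0 2 0 1;2.9 0 2 0 1' && python3 - <<'E'
from h import *
from plant import bot,viewer
s=bot.get_state();print(s["clock"],where(s))
d=viewer.read_camera("side")
a=cv2.resize(d["img"][100:260,180:330],None,fx=3.7,fy=3.7,interpolation=cv2.INTER_CUBIC)
cv2.imwrite("pics/d.png",a[:,:,::-1]);np.savez("side2.npz",**d)
E
```

```text
clock: 3.58
ee_pos: [529.4, 44.8, 80.1]
tcp_rot: [-0.296, -3.127, 0.0]
wrist_force: [0.1, -0.2, -0.4]
grip_width: 0.1
finger_force: 0.0
clock: 4.7
ee_pos: [501.5, 50.2, 60.5]
tcp_rot: [0.296, 3.127, 0.0]
wrist_force: [0.7, 0.0, -0.5]
grip_width: 0.2
finger_force: 0.0
4.7 [-35.63508574  -1.43830224  38.4551605 ]
```

View pics/d.png

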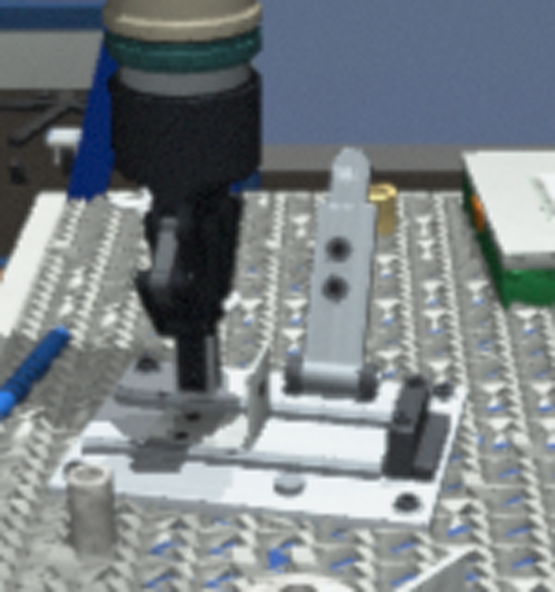

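The bracket is tipped: the short leg is upright at crop (258,400) and the long leg lies flat. Next I'll lower the tip to about 6 mm above the leg and push towards the block.

```bash
python3 -m creep '0 0.14 1 0 1; 0 0.14 1.75 0 1; -0.6 0.14 1.75 0 1; -1.2 0.14 1.75 0 1; -1.8 0.14 1.75 0 1; -2.3 0.14 1.75 0 1; -2.8 0.14 1.75 0 1; -3.3 0.14 1.75 0 1;-3.8 0.14 1.75 0 1;-4.3 0.14 1.75 0 1' && python3 -m creep '-0.5 0 0 0 1; -1 0 0 0 1; -1.5 0 0 0 1; -2 0 0 0 1; -2.5 0 0 0 1; -3 0 0 0 1; -3.5 0 0 0 1; -3.8 0 0 0 1; -4.1 0 0 0 1; -4.1 0 0 0 1' && python3 - <<'E'
from h import *
from plant import bot,viewer
s=bot.get_state();print(s["clock"],where(s),R.T@np.array(s["wrist_force"])[:2])
E
```

```text
clock: 6.0
ee_pos: [543.9, 43.4, 42.8]
tcp_rot: [-0.296, -3.127, -0.0]
wrist_force: [-1.9, 0.5, 1.2]
grip_width: 0.4
finger_force: 1.0
clock: 7.25
ee_pos: [584.4, 35.7, 42.8]
tcp_rot: [0.296, 3.127, 0.0]
wrist_force: [-1.5, -0.1, -0.1]
grip_width: -0.2
finger_force: 0.0
7.25 [48.53903605 -0.08345829 20.78977399] [-1.47712526 -0.4216918 ]
```

```bash
python3 -m creep '-0.2 0 0 0 1; -0.4 0 0 0 1; -0.6 0 0 0 1; -0.7 0 0 0 1; -0.8 0 0 0 1; -0.9 0 0 0 1; -1 0 0 0 1;-1.1 0 0 0 1;-1.1 0 0 0 1' && python3 - <<'E'
from h import *
from plant import bot,viewer
s=bot.get_state();print(s["clock"],where(s),R.T@np.array(s["wrist_force"])[:2])
E
```

```text
clock: 8.38
ee_pos: [590.6, 34.5, 42.2]
tcp_rot: [-0.294, -3.119, 0.001]
wrist_force: [-9.6, 1.7, 5.0]
grip_width: -0.1
finger_force: 1.7
8.375 [54.83138747 -0.10028084 20.19784875] [-9.74311501 -0.10353982]
```

A 10 N stop at the expected place means the bracket is home. I'll back off, rise and check.

```bash
python3 -m creep '0.5 0 0 0 1; 1 0 0 0 1; 2 0 0 0 1; 3 0 0 0 1; 3 0 -2 0 1; 3 0 -7 0 1; 3 0 -12 0 1; 3 0 -17 0 1; 3 0 -17 0 1' && python3 - <<'E'
from h import *
from plant import bot,viewer
s=bot.get_state();print(s["clock"],where(s))
d=viewer.read_camera("side")
a=cv2.resize(d["img"][100:260,180:330],None,fx=3.7,fy=3.7,interpolation=cv2.INTER_CUBIC)
cv2.imwrite("pics/e.png",a[:,:,::-1]);np.savez("side3.npz",**d)
C=cloud(d).reshape(-1,3);P=np.c_[(C[:,:2]-o)@R,C[:,2]]
q=P[(P[:,0]>-30)&(P[:,0]<90)&(abs(P[:,1])<25)&(P[:,2]>25)&(P[:,2]<80)]
for z in range(25,70,6):
    k=q[(q[:,2]>=z)&(q[:,2]<z+6)]
    if len(k):print(z,len(k),k.min(0).round(1),k.max(0).round(1))
print(togo(s,[25,175,185]),togo(s,[25,175,105]))
E
```

```text
clock: 9.5
ee_pos: [567.6, 39.7, 216.9]
tcp_rot: [0.295, 3.119, 0.003]
wrist_force: [0.2, 0.0, -0.8]
grip_width: -0.3
finger_force: 0.0
9.5 [ 31.27166938   0.65493039 194.92125679]
25 15 [ 66.6 -21.2  25.3] [85.2 20.1 30.7]
31 18 [ 66.7 -20.8  31.4] [85.  20.4 36.6]
37 94 [ 66.1 -24.9  37.1] [84.9 22.  42.9]
43 34 [ 66.2 -24.1  43.2] [82.  23.  48.8]
49 12 [ 66.6 -20.7  49.2] [68.4 19.5 55. ]
55 24 [ 65.2 -18.5  55.2] [68.6 19.6 60.6]
[ 0.63741605 17.43180278  1.03229711] [ 0.70568439 17.4108894   9.03197849]
```

View pics/e.png

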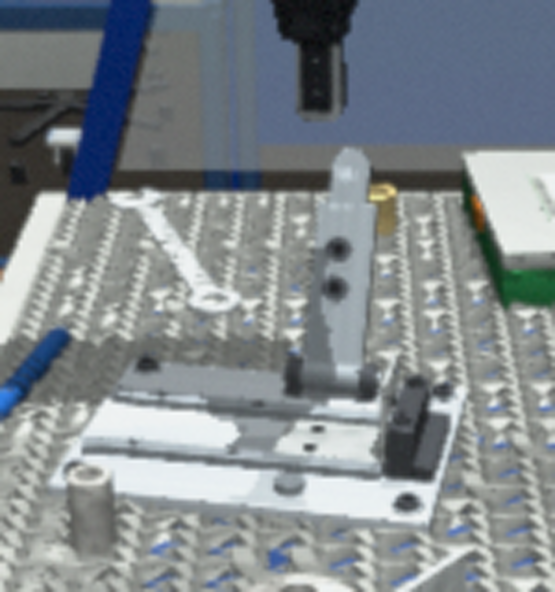

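The bracket is home: the short leg is flush with the block at crop (390,410), and its y extent is centred at ±20. Next I'll go over the leaf to its outer side.

```bash
python3 -m creep '0.6 5 0 0 1; 0.6 10 0 0 1; 0.6 15 0 0 1; 0.6 17.9 0 0 1; 0.6 17.9 3 0 1; 0.6 17.9 6 0 1; 0.7 17.9 9 0 1; 0.7 17.9 9 0 1; 0.7 17.9 9 0 1' && python3 - <<'E'
from h import *
from plant import bot,viewer
s=bot.get_state();print(s["clock"],where(s))
d=viewer.read_camera("top")
C=cloud(d).reshape(-1,3);P=np.c_[(C[:,:2]-o)@R,C[:,2]]
q=P[(P[:,0]>8)&(P[:,0]<42)&(P[:,1]>50)&(P[:,1]<150)&(P[:,2]>60)&(P[:,2]<145)]
print(len(q),q.max(0))
E
```

```text
clock: 10.68
ee_pos: [592.0, 216.5, 122.9]
tcp_rot: [-0.296, -3.128, 0.0]
wrist_force: [0.3, -0.2, 0.2]
grip_width: -0.2
finger_force: 0.0
10.675 [ 22.1066623  178.93992876 100.88202368]
495 [ 41.49016644 134.76267349 138.09204298]
```

```bash
python3 -m creep '-0.2 -0.8 -0.4 0 1; -0.2 -1.6 -0.4 0 1; -0.2 -2.4 -0.4 0 1; -0.2 -3.2 -0.4 0 1; -0.2 -4 -0.4 0 1; -0.2 -4.8 -0.4 0 1; -0.2 -5.6 -0.4 0 1; -0.2 -6.4 -0.4 0 1; -0.2 -7.2 -0.4 0 1; -0.2 -8 -0.4 0 1' && python3 -m creep '0 -0.8 0 0 1; 0 -1.6 0 0 1; 0 -2.4 0 0 1; 0 -3.1 0 0 1; 0 -3.8 0 0 1; 0 -4.4 0 0 1; 0 -5 0 0 1;0 -5 0 0 1' && python3 - <<'E'
from h import *
from plant import bot,viewer
s=bot.get_state();print(s["clock"],where(s))
d=viewer.read_camera("side")
a=cv2.resize(d["img"][80:260,180:330],None,fx=3.3,fy=3.3,interpolation=cv2.INTER_CUBIC)
cv2.imwrite("pics/f.png",a[:,:,::-1])
E
```

```text
clock: 11.98
ee_pos: [580.4, 140.0, 130.0]
tcp_rot: [0.294, 3.124, 0.007]
wrist_force: [-4.0, 4.8, 25.0]
grip_width: -0.3
finger_force: 11.6
clock: 12.98
ee_pos: [568.9, 87.6, 126.3]
tcp_rot: [-0.297, -3.126, 0.001]
wrist_force: [-0.0, -0.5, -0.3]
grip_width: -0.0
finger_force: 0.0
12.975 [ 23.52791111  47.96552082 104.25048023]
```

View pics/f.png

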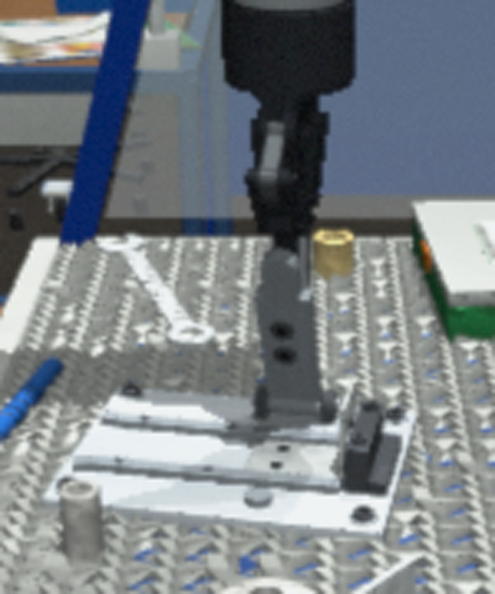

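The leaf is past upright (crop 285,320). The bracket is still home. I'll continue until it drops.

```bash
python3 -m creep '0 -0.6 0 0 1; 0 -1.2 0 0 1; 0 -1.8 0 0 1; 0 -2.4 0 0 1; 0 -3 0 0 1; 0 -3.6 0.1 0 1; 0 -4.3 0.4 0 1; 0 -5 0.8 0 1; 0 -5.6 1.2 0 1; 0 -6.2 1.6 0 1' && python3 -m creep '0 -0.6 0.2 0 1; 0 -1.2 0.2 0 1; 0 -2 0.2 0 1; 0 -3 0.2 0 1; 0 -4.2 0.2 0 1; 0 -4.2 0.2 0 1' && python3 - <<'E'
from h import *
from plant import bot,viewer
s=bot.get_state();print(s["clock"],where(s))
d=viewer.read_camera("side")
a=cv2.resize(d["img"][80:260,180:330],None,fx=3.3,fy=3.3,interpolation=cv2.INTER_CUBIC)
cv2.imwrite("pics/g.png",a[:,:,::-1])
C=cloud(d).reshape(-1,3);P=np.c_[(C[:,:2]-o)@R,C[:,2]]
for y in (40,20,0,-20,-40,-57):
    q=P[(P[:,0]>10)&(P[:,0]<40)&(abs(P[:,1]-y)<5)&(P[:,2]<60)];print(y,len(q),np.median(q,0).round(1),q.max(0).round(1))
print(togo(s,[25,-57,50]))
E
```

```text
clock: 14.28
ee_pos: [557.8, 27.1, 110.4]
tcp_rot: [-0.296, -3.127, 0.0]
wrist_force: [0.2, -0.3, 0.1]
grip_width: 0.2
finger_force: 0.0
clock: 15.02
ee_pos: [549.7, -15.5, 108.9]
tcp_rot: [-0.3, -3.127, 0.001]
wrist_force: [0.0, -0.3, 1.2]
grip_width: -0.1
finger_force: 0.0
15.025 [ 24.06123438 -56.86004979  86.85510924]
40 30 [25.5 40.1 27.1] [38.9 44.1 28.7]
20 23 [31.5 21.  27.6] [39.7 25.  31.4]
0 30 [26.5  0.9 27.8] [39.9  4.9 32.8]
-20 50 [ 24.1 -19.   27.6] [ 39.6 -15.1  32.5]
-40 36 [ 35.1 -38.5  21.7] [ 39.8 -35.2  28.2]
-57 89 [ 27.2 -58.4  26.9] [ 39.4 -52.1  39. ]
[-0.09434997 -0.01085015  3.68550944]
```

View pics/g.png

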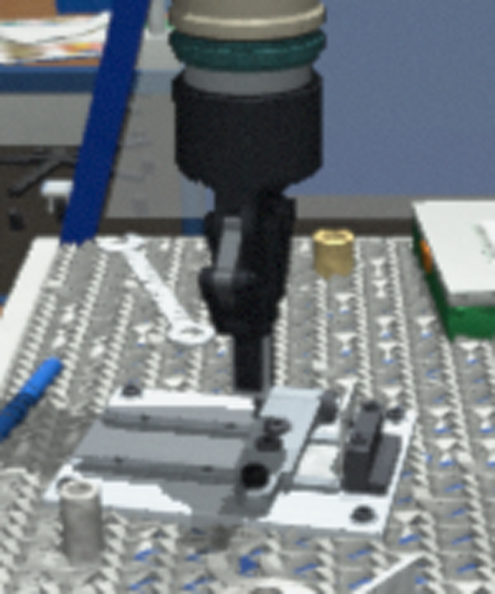

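The leaf is down: its upper face is level at about 28 mm and the button is at 39 mm. I'll press the button lightly to make sure, then retreat.

```bash
python3 -m creep '-0.1 0 2 0 1; -0.1 0 4 0 1; -0.1 0 4.5 0 1; -0.1 0 4.7 0 1; -0.1 0 4.9 0 1; -0.1 0 5.0 0 1; -0.1 0 5.1 0 1; -0.1 0 5.1 0 1' && python3 -m creep '0 0 -1 0 1; 0 0 -4 0 1; 0 0 -9 0 1; 0 0 -14 0 1; 0 0 -17 0 1; 0 0 -17 0 1; 0 0 -17 0 1' && python3 - <<'E'
from h import *
from plant import bot,viewer
s=bot.get_state();print(s["clock"],where(s))
d=viewer.read_camera("side")
a=cv2.resize(d["img"][100:280,180:330],None,fx=3.3,fy=3.3,interpolation=cv2.INTER_CUBIC)
cv2.imwrite("pics/i.png",a[:,:,::-1])
C=cloud(d).reshape(-1,3);P=np.c_[(C[:,:2]-o)@R,C[:,2]]
for y in (40,20,0,-20,-57):
    q=P[(P[:,0]>10)&(P[:,0]<40)&(abs(P[:,1]-y)<5)&(P[:,2]<60)];print(y,len(q),np.median(q,0).round(1),q.max(0).round(1))
q=P[(P[:,0]>50)&(P[:,0]<90)&(abs(P[:,1])<25)&(P[:,2]>46)&(P[:,2]<80)];print(q.min(0),q.max(0))
E
```

```text
clock: 16.08
ee_pos: [551.5, -13.8, 59.8]
tcp_rot: [0.296, 3.126, 0.0]
wrist_force: [-3.9, 0.2, 14.7]
grip_width: 0.3
finger_force: 7.0
clock: 16.95
ee_pos: [550.4, -13.9, 227.4]
tcp_rot: [-0.296, -3.127, 0.0]
wrist_force: [-0.2, -0.5, 0.0]
grip_width: -0.2
finger_force: 0.0
16.95 [ 24.43350265 -55.21419732 205.36022251]
40 33 [25.6 40.5 27.1] [39.5 44.7 28.4]
20 24 [30.1 20.7 27.7] [39.9 25.  31.1]
0 30 [29.5  0.6 27.4] [39.9  4.8 32. ]
-20 48 [ 24.3 -18.3  27.9] [ 39.7 -15.3  32.4]
-57 98 [ 28.6 -58.4  27.4] [ 39.2 -52.3  38.6]
[ 65.09772344 -20.62917316  47.0774658 ] [68.74342473 19.73599156 60.55110108]
```

View pics/i.png

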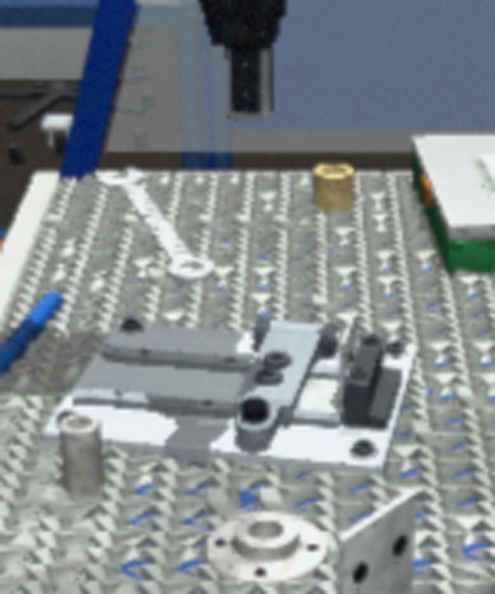

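The leaf lies flat at crop (280,370), and the bracket's short leg is against the block at (350,370). The flange, bush and deburrer haven't moved. I'll hand the job in.

```bash
python3 -c "
from plant import bot
print(bot.finish_job())"
```

```text
the job is handed in; nothing more can be done
None
```

I tipped the bracket over, pushed it fully home against the block, shut the leaf flat over it, and handed the job in at about 17 s; the flange, bush and deburring tool were not touched.

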